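# Set the stamping press for the blank that lies in it, and stamp

### The arm

A 6-joint arm with a two-finger parallel gripper is mounted at the origin on the work surface. World frame = base frame: x ahead of the robot, y to its left, z up, the work surface at z = 0. Lengths are in m, angles in rad, forces in N, time in s.
With the tool pointing down it reaches from about 0.25 to 0.775 m from the base axis. Payload 4 kg.
Tool frame: the origin (TCP) lies midway between the tips of the shut fingers; the grasp point (between the pads) lies 19 mm behind it; z points along the fingers, x is the direction in which the jaws open and shut, and the axes are right-handed (so a half turn about z gives the same grasp; the last joint's range is limited). The gripper opens to 94 mm and grips with 3 to 60 N. Pads are 16 mm wide; open, the fingers measure 119 mm over their backs; the gripper's body (75 mm by 177 mm) begins 78 mm behind the grasp point.
Start: joints at [-1.44, 0.087, 1.371, -0, 1.684, -0.103], TCP at [0.127, -0.535, 0.206] pointing down, gripper open.
Joint ranges: [-3.1, 3.1], [-0.76, 2.03], [0.27, 2.55], [-1.08, 4.22], [0.17, 2.65], [-2.57, 2.57]. Speed limits (rad/s): [2.79, 2.79, 3.14, 3.14, 3.14, 3.14].

### API

Orientations are given as [roll, pitch, yaw] about the fixed x, y, z axes, in that order (R = Rz(yaw) Ry(pitch) Rx(roll)).
In Python, from bench import robot gives the robot as it stands.
- The arm moves only by the shell command python3 -m handwheel 'ROWS'. ROWS is a JSON object of lists of equal length, an entry for each row: "delta_pos": the shift along the tool's x, y, z in mm, a list of three; "rotation": the turn, a rotation vector about the tool's x, y, z in rad, a list of three; "claw": the closure, from -1 (fully open) to 1 (shut). In form: {"delta_pos": [[tx, ty, tz], ...], "rotation": [[wx, wy, wz], ...], "claw": [claw, ...]}. A call has exactly 8 rows; each row shifts and turns the commanded pose from where the row before left it, along the tool's axes as they then stand; what a row does not reach is not made up. A row lasts 1/8 s, in which the tool goes at most 62.5 mm and 10.7 degrees, less where a joint would pass 70% of its speed; a pose out of reach is approached as far as the arm can. A call with a gripper value outside its range is refused whole. The fingers move at their own pace and stop on an object; the grip force is fixed at half the most. Time passes only in rows, so rows that do not move let the fingers close, or fill a call up. It gives the time, the measured TCP pose, the force and the opening at its end, in the units of the state.
- robot.get_obs(): the state, without advancing time (a new reading comes with each control period).
- robot.snapshot(name): name is "side" or "top" or "wrist"; returns a dict with "color" (480x640x3 uint8, red, green, blue), "intrinsics" (3x3 intrinsics, pixels), "k1" (the pictures are not rectified: a ray, as slopes to the right and down, at radius r is drawn at 1 + k1 r^2 times it, then the intrinsics apply), "eye" and "rotation" of the camera in the world. Camera axes: x right, y down, z forward; pixel columns grow to the right and rows downward; lengths in m; the calibration is good to about 2 mm. A picture is of the moment at which its call begins. There is no depth.
- robot.close_job(): hands the job in, once; it reports no verdict.
The state is a dict: "time": time; "joint_positions": joint angles; "qvel": joint speeds; "joint_torque": joint torques, N m; "tool_pos": TCP position; "ee_rot": TCP orientation; "wrist_force": force on the tool from outside, world axes, zero at the start; "wrist_torque": the same for the moment, N m; "width": finger opening in m.
Only numpy, scipy, OpenCV 4.12 (cv2) and the standard library are available. Lean on these libraries where they do the work, as an engineer would, in place of code of your own. Each camera call takes 0.05 s, during which the arm holds its last target.

### The job

One of three brass blanks lies under the punch of the little arch press. Turn the press's knurled sleeve to the number for that blank - 1 for the round one, 3 for the square one, 9 for the oblong one - and only then push the cap on top straight down until you feel the punch bear on the blank with a steady push of about 12 N (well under 25 N), and let it rise again. Leave the blanks and everything else on the bench where they are.

Things in the scene. Friction and masses are not known exactly. Their poses are not given: they have to be found in the camera images.
- press: Small grey arch press, fixed to the table: bed 130 x 160 x 20 mm (x, y, z), two pillars at y = +-58 mm, throat open to +x and -x, underside of the head 89 mm up. Punch, sleeve and cap share one upright axis. Origin: on that axis, on the table, centre of the bed's underside; z up.
- scale (a point): Centre of the fixed aluminium disc on the press head, 104 mm across, 130 mm above the table, under the sleeve. Eleven radial marks, 30 degrees apart, stand for 0 to 10 (longer marks: 0, 5, 10). Mark 5 lies on the press's +x side; seen from above, 0 lies 150 degrees counter-clockwise of it and 10 lies 150 degrees clockwise; no marks between 10 and 0.
- sleeve (a joint): Angle (rad) of the knurled steel sleeve that sets the stamping force, turning about the press's axis. Value = number x 0.5236 (30 degrees a click); it grows clockwise seen from above; limits just past 0 and 10. A detent clicks it to whole numbers: about 0.15 N m moves it on, and it stays when let go. It does not rise or sink.
- sleeve_grip (a point): Point on the sleeve's axis, 161 mm above the table, a good height for finger pads. The sleeve is an upright cylinder, 44 mm across, from 131 to 175 mm above the table; the cap above it is narrower, its top 36 mm above this point. A black pointer at the sleeve's foot (5 mm wide, reaching 40 mm from the axis, top 138 mm above the table) shows the number on the disc.
- cap_top (a point): Centre of the top of the wooden cap above the sleeve: 28 mm across, 197 mm above the table at rest. Pressed straight down it drives the punch: against a light return spring (2 to 3 N) until the punch meets the blank, then an overload spring in the cap (3 N at first, 2 N per mm, solid after 8 mm). It sinks at most 22 mm, to the sleeve's top, and springs back by itself.
- ram: The round steel ram under the press head, 18 mm across, with the dark steel punch set into its lower end (12 mm across, flat-ended, on the press's axis). Origin: centre of the ram's own lower end, 47 mm above the table at rest. How far the punch sticks out below it differs each time, from 9 to 17 mm, so that at rest it hangs 4 to 12 mm above the blank's top.
- anvil (a point): Centre of the round steel face on the bed's top, on the press's axis, 20 mm above the table, where the blank to be stamped lies.
- disc: Round brass blank, 28 mm across, 6 mm thick. Origin: centre of its underside. Stamping number 1.
- square: Square brass blank, 26 x 26 x 6 mm. Origin: centre of its underside. Stamping number 3.
- bar: Oblong brass blank, 48 x 13 x 6 mm, long along its x. Origin: centre of its underside. Stamping number 9.
- bench_block: Fixed steel bench block, 70 x 120 x 20 mm, on the -y side of the press; the two blanks that are not to be stamped wait on it. Origin: centre of its underside.
- hammer: Ball-hammer lying on the table, 250 mm long, wooden handle to its -x. Bystander.
- sheet: Piece of brass sheet, 60 x 55 x 4 mm, flat on the table. Bystander.
- stick: Wooden rod, 12 mm thick, some 110 mm long, lying. Bystander.
- file: Hand file with a wooden handle, 200 mm long, lying. Bystander.
- can: Upright can, 62 mm across, 150 mm high. Bystander.
- jar: Small glass jar with steel lid, 60 mm across, 70 mm high. Bystander.
- stone: Rounded reddish stone, 150 mm across, 58 mm high. Bystander.
Things that resemble listed ones, but are neither listed nor needed, are in the scene too. There is more than one size of the press; the one meant has the size given above.

How it is judged:
On the way, in this order (a step that is already met when the one before it is completed fails the run):
1. the sleeve is turned to the number of the blank that lies under the punch (((horizontal distance between disc and anvil below 0.012 m and value of joint sleeve between 0.3936 and 0.6536 rad) or (horizontal distance between square and anvil below 0.012 m and value of joint sleeve between 1.4408 and 1.7008 rad) or (horizontal distance between bar and anvil below 0.012 m and value of joint sleeve between 4.5824 and 4.8424 rad))), for 0.2 s.
2. the punch is pressed on the blank with more than 7 N (((horizontal distance between disc and anvil below 0.012 m and value of joint sleeve between 0.3936 and 0.6536 rad) or (horizontal distance between square and anvil below 0.012 m and value of joint sleeve between 1.4408 and 1.7008 rad) or (horizontal distance between bar and anvil below 0.012 m and value of joint sleeve between 4.5824 and 4.8424 rad)) and (contact force between ram and disc above 7 N or contact force between ram and square above 7 N or contact force between ram and bar above 7 N)), for 0.2 s.
At the end, for the whole second after the job is handed in: The sleeve stands within 0.13 rad (a quarter click) of the number of the blank under the punch, the cap has risen to within 4 mm of its rest height, the punch is off the blank, and all three blanks lie at rest within 8 mm of where they were, the stamped one within 12 mm of the anvil's centre (((horizontal distance between disc and anvil below 0.012 m and value of joint sleeve between 0.3936 and 0.6536 rad) or (horizontal distance between square and anvil below 0.012 m and value of joint sleeve between 1.4408 and 1.7008 rad) or (horizontal distance between bar and anvil below 0.012 m and value of joint sleeve between 4.5824 and 4.8424 rad)) and not (contact force between ram and disc above 0.5 N or contact force between ram and square above 0.5 N or contact force between ram and bar above 0.5 N) and velocity of joint sleeve below 0.1 rad/s and z of cap_top in the frame of press above 0.193 m and linear speed of each of disc, square, bar below 0.02 m/s and distance of each of disc, square, bar from where it was at the start of the episode below 0.008 m); the robot touches nothing.
It fails at once if the punch is pressed on a blank (over 4 N) with the sleeve off the right number ((contact force between ram and disc above 4 N or contact force between ram and square above 4 N or contact force between ram and bar above 4 N) and not ((horizontal distance between disc and anvil below 0.012 m and value of joint sleeve between 0.3936 and 0.6536 rad) or (horizontal distance between square and anvil below 0.012 m and value of joint sleeve between 1.4408 and 1.7008 rad) or (horizontal distance between bar and anvil below 0.012 m and value of joint sleeve between 4.5824 and 4.8424 rad))).
It fails at once if the punch bears on the blank with more than 25 N (contact force between ram and disc above 25 N or contact force between ram and square above 25 N or contact force between ram and bar above 25 N).
It fails at once if a bystander is moved by more than 30 mm (distance of any of hammer, sheet, stick, file, can, jar, stone from where it was at the start of the episode above 0.03 m).
It fails at once if a blank is shifted by more than 15 mm (distance of any of disc, square, bar from where it was at the start of the episode above 0.015 m).
It also fails if it takes over 58 s, if anything falls off the work surface, if the arm or the gripper's body presses on something with over 40 N, if the wrist force passes 120 N, or if a joint passes its speed limit or range.

## Working session

There is one attempt and no reset: what is moved stays moved. The work goes in short steps, Python scripts to look and compute and a shell command to move; the robot and the scene stay as the last step left them, time stands still between calls to the robot, and variables do not carry over. Pictures are saved under pics/ and viewed, and the job is handed in when it is done.

```bash
mkdir -p pics; cat > h.py <<'E'
import numpy as np, cv2
from bench import robot
def snap(n,f):
    s=robot.snapshot(n); cv2.imwrite('pics/'+f,s['color'][:,:,::-1]); 
    np.savez('pics/'+f[:-4]+'.npz',**{k:np.array(v) for k,v in s.items()})
    return s
def load(f): return dict(np.load('pics/'+f+'.npz'))
def proj(s,P):
    P=np.atleast_2d(P).astype(float); c=(P-s['eye'])@s['rotation']
    a=c[:,:2]/c[:,2:]; r2=(a**2).sum(1,keepdims=True); a=a*(1+s['k1']*r2)
    K=s['intrinsics']; return np.c_[K[0,0]*a[:,0]+K[0,2],K[1,1]*a[:,1]+K[1,2]]
def ray(s,uv):
    K=s['intrinsics']; d=np.array([(uv[0]-K[0,2])/K[0,0],(uv[1]-K[1,2])/K[1,1]]); a=d.copy()
    for _ in range(30): a=d/(1+s['k1']*(a@a))
    v=s['rotation']@np.array([a[0],a[1],1]); return v
def onz(s,uv,z):
    v=ray(s,uv); e=s['eye']; return e+v*(z-e[2])/v[2]
E
python3 - <<'E'
from h import *
for n in ['side','top','wrist']:
    s=snap(n,n+'0.png'); print(n,s['eye'],np.round(s['rotation'],3).tolist(),s['k1'],s['intrinsics'].tolist())
print(robot.get_obs())
E
```

```text
side [0.32574544 0.89438392 1.10224802] [-2.374, 0.002, -2.927] -0.09126553759055472 [[449.0132951821329, 0.0, 313.34000094531336], [0.0, 449.0132951821329, 235.5510231313043], [0.0, 0.0, 1.0]]
top [ 0.40312512 -0.02311243  1.30180965] [-3.022, 0.007, -1.542] -0.08543024276995936 [[481.76816654432565, 0.0, 319.3062486140119], [0.0, 481.76816654432565, 240.81200551881827], [0.0, 0.0, 1.0]]
wrist [ 0.20115259 -0.51767471  0.38279907] [2.878, 0.001, -1.338] -0.041132824989702284 [[331.3574685492232, 0.0, 322.77306890885], [0.0, 331.3574685492232, 242.79701324015548], [0.0, 0.0, 1.0]]
{'time': 0.15, 'joint_positions': array([-1.44010678e+00,  8.78009963e-02,  1.37187513e+00,  7.75943862e-06,
        1.68361130e+00, -1.03137931e-01]), 'qvel': array([ 2.05998898e-03, -1.72608978e-03, -4.79760333e-03, -5.41046695e-04,
       -2.58336870e-07, -6.93311126e-04]), 'joint_torque': array([ 1.29462511e-03, -3.40643048e+01, -3.02792037e+01,  7.18514132e-02,
        3.05117690e-02, -1.17381487e-04]), 'tool_pos': array([ 0.12735983, -0.53462391,  0.20458066]), 'ee_rot': array([-3.14141050e+00,  1.68496987e-03, -1.33696783e+00]), 'wrist_force': array([ 0.05077977, -0.0730115 ,  0.22923173]), 'wrist_torque': array([0.01516754, 0.03122522, 0.04472735]), 'width': 0.09399731698090483}
```

Rotation is given as rpy; fixing the helper and viewing.

```bash
python3 - <<'E'
t=open('h.py').read()
t=t.replace("from bench import robot","from bench import robot\nfrom scipy.spatial.transform import Rotation as Rn")
t=t.replace("    cv2.imwrite","    cv2.imwrite").replace("s=robot.snapshot(n);","s=dict(robot.snapshot(n)); s['rotation']=Rn.from_euler('xyz',s['rotation']).as_matrix();")
t=t.replace("return dict(np.load('pics/'+f+'.npz'))","""
    s=dict(np.load('pics/'+f+'.npz'))
    if s['rotation'].shape==(3,): s['rotation']=Rn.from_euler('xyz',s['rotation']).as_matrix()
    return s""")
open('h.py','w').write(t)
E
```

```text
(no output)
```

View pics/top0.png

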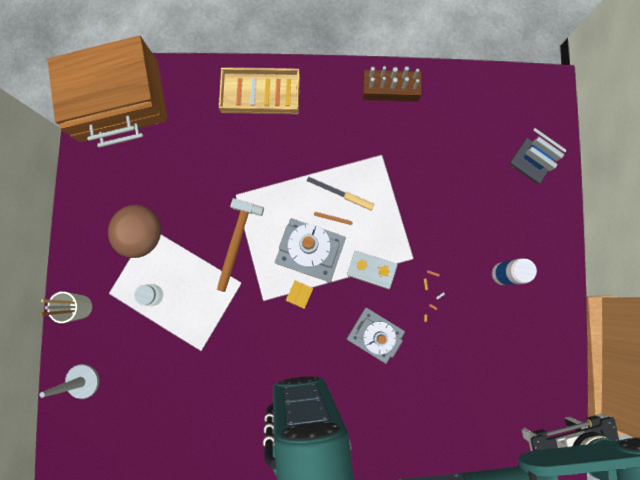

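View pics/side0.png

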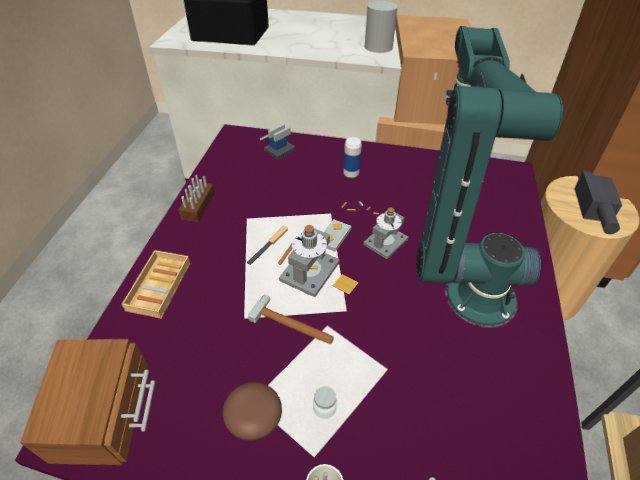

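View pics/wrist0.png

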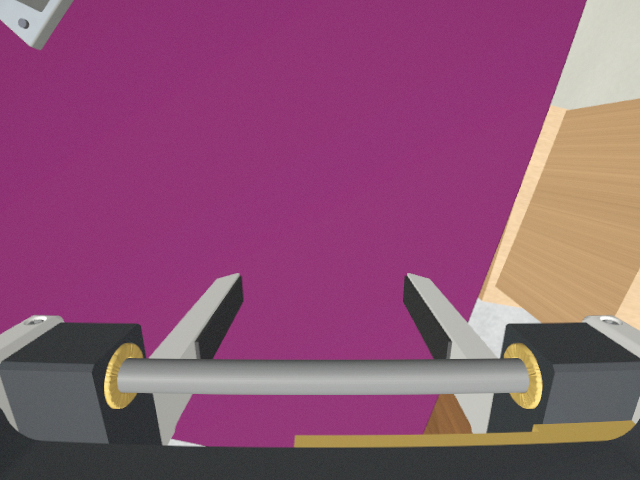

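```bash
python3 - <<'E'
from h import *
a=cv2.imread('pics/top0.png')[195:315,240:420]; cv2.imwrite('pics/z1.png',cv2.resize(a,None,fx=4.4,fy=4.4,interpolation=cv2.INTER_CUBIC))
a=cv2.imread('pics/side0.png')[210:310,240:370]; cv2.imwrite('pics/z2.png',cv2.resize(a,None,fx=6,fy=6,interpolation=cv2.INTER_CUBIC))
s=load('top0')
for uv in [(308,243)]: print(onz(s,uv,.197))
for uv in [(380,339)]: print(onz(s,uv,.15))
E
```

```text
[0.53016642 0.01422722 0.197     ]
[ 0.31228654 -0.16104685  0.15      ]
```

View pics/z1.png

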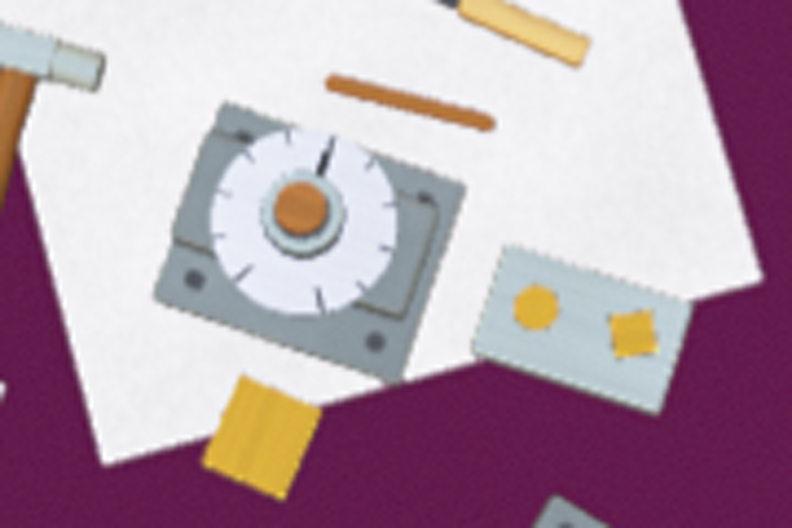

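View pics/z2.png

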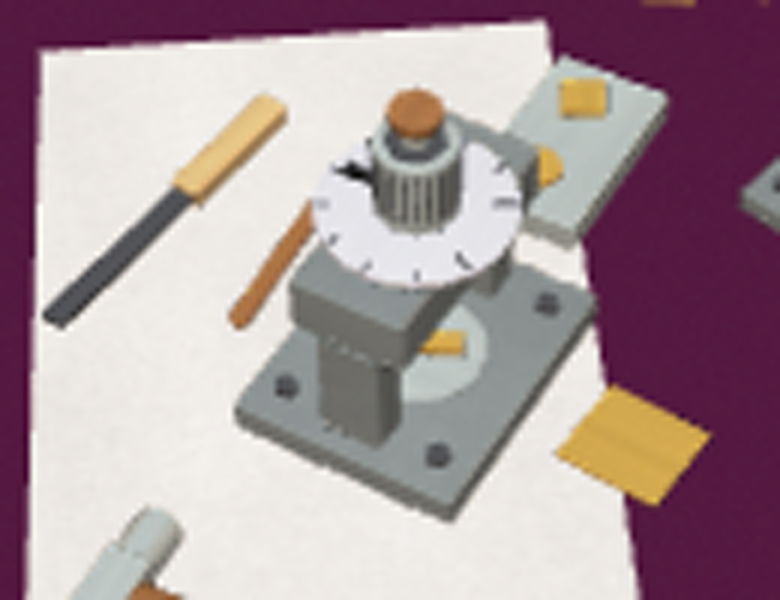

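The small disc and the square wait on the block, and an oblong edge shows under the punch. So it is the bar and the number is 9, with the pointer now near 5. Next I'll fit the press pose from both views and check the scale numbers.

```bash
cat >> h.py <<'E'
def fit(obs,x0=(0.53,0.014,-0.3)):
    from scipy.optimize import least_squares
    def res(p):
        R=Rn.from_euler('z',p[2]).as_matrix(); r=[]
        for s,L,uv in obs: r.append(proj(s,R@np.array(L)+[p[0],p[1],0])[0]-uv)
        return np.concatenate(r)
    o=least_squares(res,x0,loss='soft_l1'); return o.x,res(o.x).reshape(-1,2)
def world(p,L): return Rn.from_euler('z',p[2]).as_matrix()@np.array(L)+[p[0],p[1],0]
E
python3 - <<'E'
from h import *
t=load('top0'); d=load('side0')
T=lambda u,v:np.array([u/4.4+240-.4,v/4.4+195-.4]); D=lambda u,v:np.array([u/6+240-.4,v/6+210-.4])
C={k:(a*.065,b*.08,.02) for k,a,b in [('++',1,1),('+-',1,-1),('--',-1,-1),('-+',-1,1)]}
obs=[(t,C['++'],T(225,103)),(t,C['+-'],T(465,185)),(t,C['--'],T(400,378)),(t,C['-+'],T(155,298)),(t,(0,0,.197),T(302,207)),
(d,C['++'],D(238,410)),(d,C['-+'],D(450,508)),(d,C['--'],D(595,300)),(d,(0,0,.197),D(415,112))]
for o in (obs[:5],obs[5:],obs):
    p,r=fit(o); print(p,np.round(r,1).tolist())
np.save('p.npy',p)
for n in range(11):
    a=np.radians(150-30*n); print(n,np.round((proj(t,world(p,[.048*np.cos(a),.048*np.sin(a),.13]))[0]+.4-[240,195])*4.4),end=' ')
print()
q=T(333,140) # mark end
for uv,z in [(T(327,152),.136),(T(320,172),.137)]:
    w=onz(t,uv,z); l=Rn.from_euler('z',-p[2]).apply(w-[p[0],p[1],0]); print(np.hypot(*l[:2]),(150-np.degrees(np.arctan2(l[1],l[0])))/30)
E
```

```text
[ 0.53353435  0.01354159 -0.30267734] [[-0.6, -0.9], [1.1, -0.5], [0.3, 1.6], [-0.8, 0.3], [0.1, -0.1]]
[ 0.53231405  0.01717885 -0.29711762] [[-1.3, -0.1], [0.3, 0.3], [0.6, -0.5], [-0.0, 0.1]]
[ 0.53312529  0.01461079 -0.29934548] [[-1.1, -0.7], [0.7, -0.4], [-0.0, 1.7], [-1.2, 0.5], [-0.4, 0.1], [-1.3, -0.9], [0.1, -0.4], [0.5, -1.1], [-0.1, -0.5]]
0 [239. 278.] 1 [219. 238.] 2 [223. 194.] 3 [248. 157.] 4 [288. 138.] 5 [332. 141.] 6 [369. 165.] 7 [389. 205.] 8 [386. 249.] 9 [361. 286.] 10 [321. 306.] 
0.04028147484409218 4.992310787617807
0.02830074931803501 4.989634833352146
```

```bash
python3 -m handwheel '{"delta_pos":[[-36,-43,-10],[-37,-44,-10],[-37,-44,-10],[-37,-44,-10],[-37,-44,-10],[-37,-44,0],[-37,-44,0],[-37,-44,0]],"rotation":[[0,0,0],[0,0,0],[0,0,0],[0,0,0],[0,0,0],[0,0,0],[0,0,0],[0,0,0]],"claw":[-1,-1,-1,-1,-1,-1,-1,-1]}'
python3 -m handwheel '{"delta_pos":[[-37,-44,0],[-37,-43,0],[-36,-43,0],[-36,-43,0],[0,0,0],[0,0,0],[0,0,0],[0,0,0]],"rotation":[[0,0,0],[0,0,0],[0,0,0],[0,0,0],[0,0,-0.18],[0,0,-0.18],[0,0,-0.18],[0,0,-0.18]],"claw":[-1,-1,-1,-1,-1,-1,-1,-1]}'
```

```text
time: 1.15
tool_pos: [0.4012, -0.1651, 0.2554]
ee_rot: [-3.141, -0.0, -1.337]
wrist_force: [0.4, -0.6, -0.3]
width: 0.0939
time: 2.15
tool_pos: [0.5348, 0.0155, 0.2549]
ee_rot: [3.141, 0.001, -0.611]
wrist_force: [0.1, -0.0, -0.3]
width: 0.094
```

```bash
python3 -m handwheel '{"delta_pos":[[0,0,0],[0,0,0],[0,0,0],[0,0,0],[0,0,0],[0,0,0],[0,0,0],[0,0,0]],"rotation":[[0,0,-0.185],[0,0,-0.185],[0,0,-0.185],[0,0,-0.185],[0,0,-0.185],[0,0,-0.185],[0,0,-0.185],[0,0,-0.185]],"claw":[-1,-1,-1,-1,-1,-1,-1,-1]}'
python3 - <<'E'
from h import *
s=snap('wrist','w1.png'); d=snap('side','side1.png'); o=robot.get_obs(); print(o['tool_pos'],o['ee_rot'],o['joint_positions'])
p=np.load('p.npy')
print(proj(s,[world(p,[0,0,.197]),world(p,[0,0,.175])]))
E
```

```text
time: 3.15
tool_pos: [0.5348, 0.0154, 0.255]
ee_rot: [-3.141, 0.001, 0.869]
wrist_force: [-0.0, 0.5, -0.7]
width: 0.0939
[0.53481289 0.0153618  0.25501767] [-3.14095743e+00  5.51624387e-04  8.62687215e-01] [-7.72236663e-02  5.01437368e-02  1.31277812e+00 -7.23152015e-05
  1.77950913e+00 -9.39925660e-01]
[[321.15626738 256.70807387]
 [321.28714229 248.50325369]]
```

View pics/w1.png

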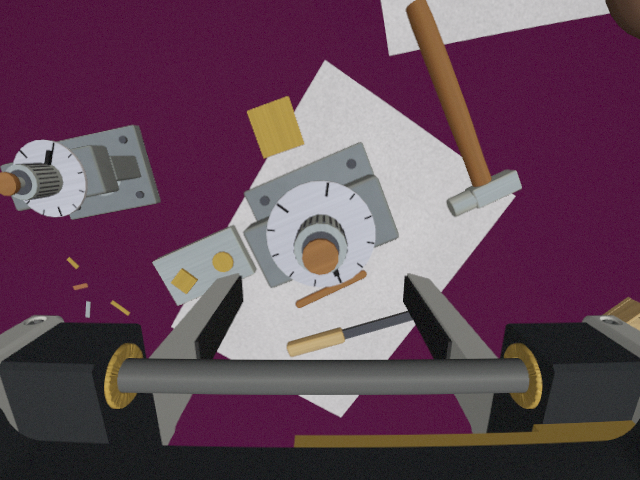

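```bash
python3 -m handwheel '{"delta_pos":[[-1.7,-0.8,0],[0,0,20],[0,0,20],[0,0,20],[0,0,20],[0,0,20],[0,0,10],[0,0,0]],"rotation":[[0,0,0],[0,0,0],[0,0,0],[0,0,0],[0,0,0],[0,0,0],[0,0,0],[0,0,0]],"claw":[-1,-1,-1,-1,-1,-1,-1,-1]}'
python3 - <<'E'
from h import *
s=snap('wrist','w2.png'); o=robot.get_obs(); print(o['tool_pos'],o['ee_rot'],o['wrist_force'])
p=np.load('p.npy')
print(proj(s,[world(p,[0,0,.197]),world(p,[0,0,.175])]))
E
```

```text
time: 4.25
tool_pos: [0.5328, 0.0146, 0.1448]
ee_rot: [-3.14, 0.001, 0.862]
wrist_force: [-0.1, -0.7, 0.2]
width: 0.0939
[0.53336182 0.01456052 0.14572312] [ 3.14141934e+00 -2.20594568e-05  8.62340364e-01] [ 0.7148699  -0.03005759  0.44940508]
[[324.28821029 336.58162224]
 [324.11489676 312.79005525]]
```

View pics/w2.png

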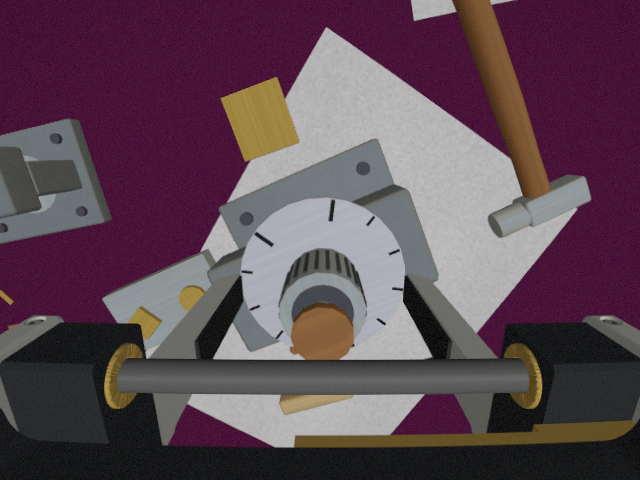

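```bash
python3 -m handwheel '{"delta_pos":[[0,0,1],[0,0,0],[0,0,0],[0,0,0],[0,0,0],[0,0,0],[0,0,0],[0,0,0]],"rotation":[[0,0,0],[0,0,0],[0,0,0],[0,0,0],[0,0,0],[0,0,0],[0,0,0],[0,0,0]],"claw":[1,1,1,1,1,1,1,1]}'
```

```text
time: 5.3
tool_pos: [0.533, 0.0142, 0.1445]
ee_rot: [-3.142, 0.001, 0.863]
wrist_force: [-1.3, -1.1, 1.2]
width: 0.0438
```

```bash
python3 -m handwheel '{"delta_pos":[[0,0,0],[0,0,0],[0,0,0],[0,0,0],[0,0,0],[0,0,0],[0,0,0],[0,0,0]],"rotation":[[0,0,0.1745],[0,0,0.1745],[0,0,0.1745],[0,0,0.1745],[0,0,0.1745],[0,0,0.1745],[0,0,0.1745],[0,0,0.1745]],"claw":[1,1,1,1,1,1,1,1]}'
python3 -m handwheel '{"delta_pos":[[0,0,0],[0,0,0],[0,0,0],[0,0,0],[0,0,0],[0,0,0],[0,0,0],[0,0,0]],"rotation":[[0,0,0.1745],[0,0,0.1745],[0,0,0.1745],[0,0,0.1745],[0,0,0],[0,0,0],[0,0,0],[0,0,0]],"claw":[1,1,1,1,1,1,1,1]}'
python3 - <<'E'
from h import *
s=snap('wrist','w3.png'); o=robot.get_obs(); print(o['tool_pos'],o['ee_rot'],o['wrist_force'],o['wrist_torque'],o['joint_positions'])
E
```

```text
time: 6.3
tool_pos: [0.5334, 0.0142, 0.1445]
ee_rot: [3.141, -0.001, -0.539]
wrist_force: [-1.1, -2.1, 1.4]
width: 0.0434
time: 7.3
tool_pos: [0.5335, 0.0141, 0.1445]
ee_rot: [-3.141, -0.001, -1.231]
wrist_force: [0.8, -3.8, 0.2]
width: 0.0435
[0.53354211 0.01405013 0.14449475] [-3.14135603e+00 -1.22450383e-03 -1.23077532e+00] [ 1.17429423 -5.14728482 -0.33478472] [-0.85576055 -0.16033929  0.00582155] [-7.92436092e-02  7.05819135e-02  1.50953216e+00 -1.02217102e-03
  1.56076397e+00  1.15154145e+00]
```

View pics/w3.png

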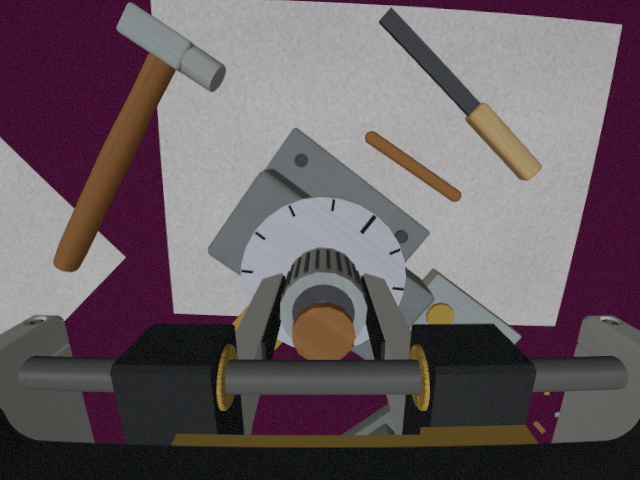

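```bash
python3 -m handwheel '{"delta_pos":[[0,0,0],[0,0,0],[0,0,0],[0,0,0],[0,0,0],[0,0,0],[0,0,0],[0,0,0]],"rotation":[[0,0,0],[0,0,0],[0,0,0],[0,0,0],[0,0,0],[0,0,0],[0,0,0],[0,0,0]],"claw":[-1,-1,-1,-1,-1,-1,-1,-1]}'
python3 -m handwheel '{"delta_pos":[[0,0,-15],[0,0,-20],[0,0,-20],[0,0,-20],[0,0,-15],[0,0,0],[0,0,0],[0,0,0]],"rotation":[[0,0,0],[0,0,0],[0,0,0],[0,0,0],[0,0,0],[0,0,0],[0,0,0],[0,0,0]],"claw":[-1,-1,-1,-1,-1,1,1,1]}'
python3 - <<'E'
from h import *
s=snap('side','side4.png'); o=robot.get_obs(); print(o['tool_pos'],o['ee_rot'],o['wrist_force'],o['width'])
a=cv2.imread('pics/side4.png')[210:310,240:370]; cv2.imwrite('pics/z4.png',cv2.resize(a,None,fx=6,fy=6,interpolation=cv2.INTER_CUBIC))
s=snap('wrist','w4.png')
p=np.load('p.npy'); print(proj(s,[world(p,[0,0,.197]),world(p,[0,0,.175])]))
E
```

```text
time: 8.35
tool_pos: [0.5333, 0.0145, 0.1445]
ee_rot: [3.142, -0.0, -1.231]
wrist_force: [0.1, 1.0, 0.1]
width: 0.0937
time: 9.35
tool_pos: [0.5328, 0.0146, 0.2333]
ee_rot: [3.14, 0.001, -1.231]
wrist_force: [0.3, -0.2, -0.1]
width: 0.067
[0.53283162 0.0145888  0.23336431] [ 3.13971750e+00  7.23828813e-04 -1.23104923e+00] [-0.11513562 -0.20979753  0.33837478] 0.0636089595513401
[[322.37222661 267.33002376]
 [322.40079474 257.52775531]]
```

View pics/w4.png

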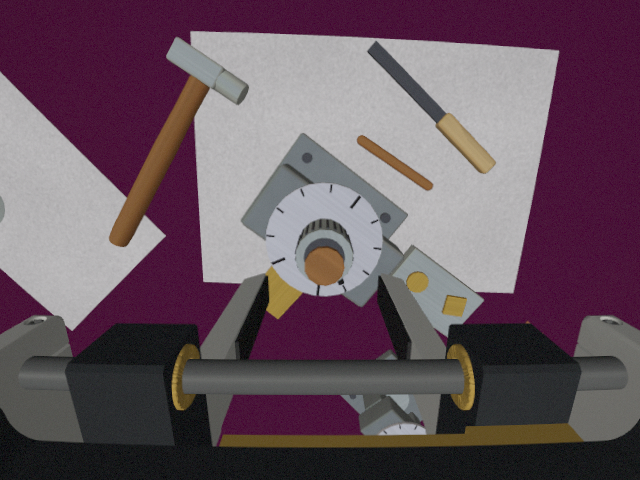

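View pics/z4.png

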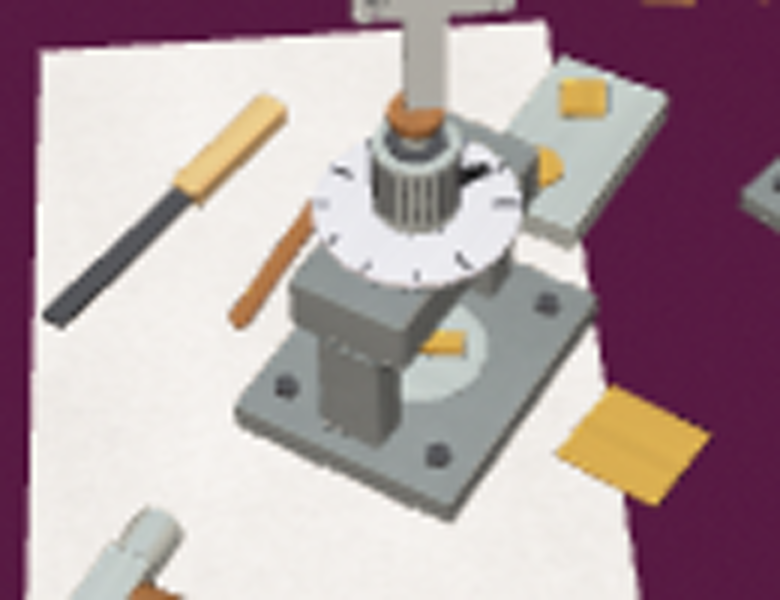

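```bash
python3 - <<'E'
from h import *
p=np.load('p.npy')
for f,uvs in (('w4',[(342,283),(340,279)]),('side4',[(485/6+239.6,168/6+209.6),(470/6+239.6,177/6+209.6)])):
  s=load(f)
  for uv in uvs:
    l=Rn.from_euler('z',-p[2]).apply(onz(s,uv,.137)-[p[0],p[1],0]); print(f,np.hypot(*l[:2]),(150-np.degrees(np.arctan2(l[1],l[0])))/30)
a=cv2.imread('pics/w4.png')[220:300,270:390]; cv2.imwrite('pics/z5.png',cv2.resize(a,None,fx=6,fy=6,interpolation=cv2.INTER_CUBIC))
E
```

```text
w4 0.03990689861698459 8.921614667094422
w4 0.035686836817327726 8.92127695229339
side4 0.038945171526280915 9.07730822846221
side4 0.02951599598246656 9.19863888716526
```

View pics/z5.png

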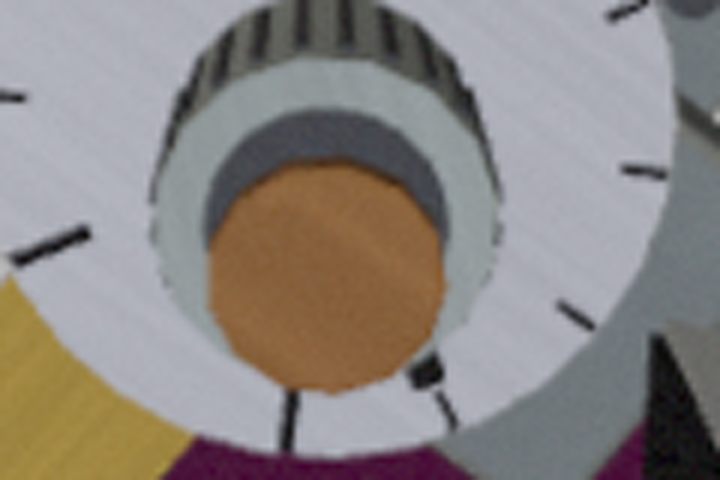

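```bash
python3 -m handwheel '{"delta_pos":[[0,0,0],[0,0,0],[0,0,0],[0,0,0],[0,0,0],[0,0,0],[0,0,0],[0,0,0]],"rotation":[[0,0,0],[0,0,0],[0,0,0],[0,0,0],[0,0,0],[0,0,0],[0,0,0],[0,0,0]],"claw":[1,1,1,1,1,1,1,1]}'; python3 -c "
from h import *
s=snap('wrist','w5.png'); o=robot.get_obs(); print(o['tool_pos'],o['ee_rot'],o['wrist_force'],o['width'])"
```

```text
time: 10.45
tool_pos: [0.5333, 0.0146, 0.2345]
ee_rot: [-3.142, -0.0, -1.231]
wrist_force: [-0.1, 0.1, 0.0]
width: 0.0006
[0.53328795 0.01458348 0.23447091] [-3.14157389e+00 -1.02798090e-04 -1.23095005e+00] [-0.6434928   0.11662712 -0.18482474] 0.0008608261116378843
```

View pics/w5.png

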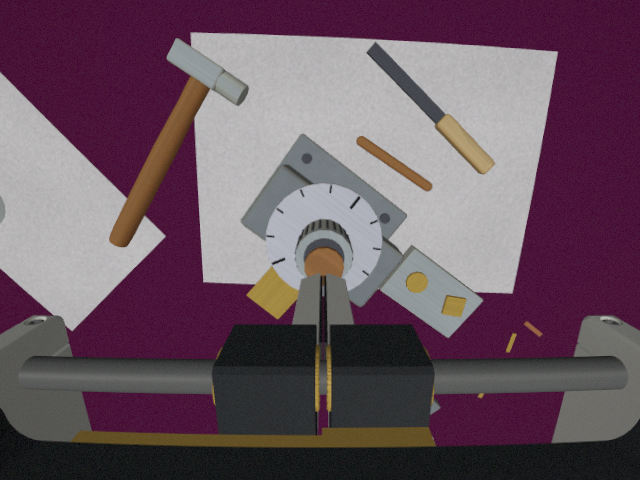

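```bash
python3 -m handwheel '{"delta_pos":[[0,0,10],[0,0,10],[0,0,6],[0,0,4],[0,0,3],[0,0,2],[0,0,0],[0,0,0]],"rotation":[[0,0,0],[0,0,0],[0,0,0],[0,0,0],[0,0,0],[0,0,0],[0,0,0],[0,0,0]],"claw":[1,1,1,1,1,1,1,1]}'
python3 -m handwheel '{"delta_pos":[[0,0,1],[0,0,1],[0,0,1],[0,0,1],[0,0,1],[0,0,0],[0,0,0],[0,0,0]],"rotation":[[0,0,0],[0,0,0],[0,0,0],[0,0,0],[0,0,0],[0,0,0],[0,0,0],[0,0,0]],"claw":[1,1,1,1,1,1,1,1]}'
```

```text
time: 11.5
tool_pos: [0.5334, 0.0146, 0.1997]
ee_rot: [-3.141, -0.0, -1.231]
wrist_force: [-0.0, 0.5, -0.7]
width: 0.0007
time: 12.5
tool_pos: [0.5334, 0.0145, 0.1945]
ee_rot: [-3.141, -0.0, -1.231]
wrist_force: [0.4, -0.8, 2.7]
width: 0.0002
```

```bash
python3 -m handwheel '{"delta_pos":[[0,0,1],[0,0,1],[0,0,1],[0,0,0],[0,0,0],[0,0,0],[0,0,0],[0,0,0]],"rotation":[[0,0,0],[0,0,0],[0,0,0],[0,0,0],[0,0,0],[0,0,0],[0,0,0],[0,0,0]],"claw":[1,1,1,1,1,1,1,1]}'; python3 -c "
from h import *
f=[]
for i in range(5): snap('side','t.png'); f.append(robot.get_obs()['wrist_force'][2])
print(np.round(f,1),robot.get_obs()['tool_pos'])"
```

```text
time: 13.5
tool_pos: [0.5333, 0.0146, 0.1915]
ee_rot: [-3.142, -0.0, -1.231]
wrist_force: [0.4, -0.3, 2.1]
width: 0.0008
[2.  2.9 3.  2.4 1.7] [0.53327888 0.01455945 0.19146631]
```

```bash
python3 -m handwheel '{"delta_pos":[[0,0,1],[0,0,1],[0,0,1],[0,0,0],[0,0,0],[0,0,0],[0,0,0],[0,0,0]],"rotation":[[0,0,0],[0,0,0],[0,0,0],[0,0,0],[0,0,0],[0,0,0],[0,0,0],[0,0,0]],"claw":[1,1,1,1,1,1,1,1]}'
```

```text
time: 14.75
tool_pos: [0.5334, 0.0146, 0.1888]
ee_rot: [-3.141, -0.0, -1.231]
wrist_force: [-0.0, 0.1, 5.1]
width: 0.0004
```

```bash
python3 -m handwheel '{"delta_pos":[[0,0,1],[0,0,1],[0,0,0],[0,0,0],[0,0,0],[0,0,0],[0,0,0],[0,0,0]],"rotation":[[0,0,0],[0,0,0],[0,0,0],[0,0,0],[0,0,0],[0,0,0],[0,0,0],[0,0,0]],"claw":[1,1,1,1,1,1,1,1]}'
```

```text
time: 15.75
tool_pos: [0.5336, 0.0145, 0.1876]
ee_rot: [-3.14, -0.001, -1.231]
wrist_force: [-1.3, -1.0, 7.0]
width: 0.0004
```

```bash
python3 -m handwheel '{"delta_pos":[[0,0,1],[0,0,1],[0,0,1],[0,0,0],[0,0,0],[0,0,0],[0,0,0],[0,0,0]],"rotation":[[0,0,0],[0,0,0],[0,0,0],[0,0,0],[0,0,0],[0,0,0],[0,0,0],[0,0,0]],"claw":[1,1,1,1,1,1,1,1]}';  python3 -c "
from h import *
f=[]
for i in range(4): snap('side','t.png'); f.append(robot.get_obs()['wrist_force'][2])
print(np.round(f,1),robot.get_obs()['tool_pos'])"
```

```text
time: 16.75
tool_pos: [0.5338, 0.0145, 0.1859]
ee_rot: [-3.139, -0.001, -1.231]
wrist_force: [-1.9, 0.5, 11.2]
width: 0.0004
[10.3 11.5 11.6 10.8] [0.53381593 0.01454975 0.1858281 ]
```

```bash
python3 -m handwheel '{"delta_pos":[[0,0,1],[0,0,1],[0,0,0.5],[0,0,0],[0,0,0],[0,0,0],[0,0,0],[0,0,0]],"rotation":[[0,0,0],[0,0,0],[0,0,0],[0,0,0],[0,0,0],[0,0,0],[0,0,0],[0,0,0]],"claw":[1,1,1,1,1,1,1,1]}';  python3 -c "
from h import *
f=[]
for i in range(4): snap('side','side6.png'); f.append(robot.get_obs()['wrist_force'][2])
print(np.round(f,1),robot.get_obs()['tool_pos'])"
```

```text
time: 17.95
tool_pos: [0.534, 0.0145, 0.1843]
ee_rot: [-3.138, -0.002, -1.231]
wrist_force: [-3.3, 0.3, 14.1]
width: 0.0005
[13.7 13.3 14.1 13.2] [0.53401373 0.0145129  0.18436054]
```

Steady at about 13.7 N in total, about 11 N of it on the punch after the return spring. Now I'll let it rise.

```bash
python3 -m handwheel '{"delta_pos":[[0,0,-2],[0,0,-3],[0,0,-4],[0,0,-6],[0,0,-10],[0,0,-20],[0,0,-20],[0,0,-20]],"rotation":[[0,0,0],[0,0,0],[0,0,0],[0,0,0],[0,0,0],[0,0,0],[0,0,0],[0,0,0]],"claw":[1,1,1,1,1,1,1,1]}'
python3 -m handwheel '{"delta_pos":[[0,0,-20],[0,0,0],[0,0,0],[0,0,0],[0,0,0],[0,0,0],[0,0,0],[0,0,0]],"rotation":[[0,0,0],[0,0,0],[0,0,0],[0,0,0],[0,0,0],[0,0,0],[0,0,0],[0,0,0]],"claw":[1,1,1,1,1,1,1,1]}'
python3 - <<'E'
from h import *
w=snap('wrist','w7.png'); s=snap('side','side7.png')
c=lambda f:cv2.resize(cv2.imread('pics/'+f)[210:310,240:370],None,fx=3,fy=3,interpolation=cv2.INTER_CUBIC)
b=cv2.resize(cv2.imread('pics/w7.png')[140:340,230:490],None,fx=1.5,fy=1.5)
cv2.imwrite('pics/z7.png',np.vstack([np.hstack([c('side6.png'),c('side7.png')])[:, :780],np.hstack([b,c('side0.png')])[:300]]))
E
```

```text
time: 19.15
tool_pos: [0.5329, 0.0146, 0.266]
ee_rot: [3.14, 0.001, -1.231]
wrist_force: [-0.1, 0.8, -0.1]
width: 0.0004
time: 20.15
tool_pos: [0.5333, 0.0146, 0.286]
ee_rot: [-3.142, -0.0, -1.231]
wrist_force: [0.2, -0.8, 0.7]
width: 0.0008
```

View pics/z7.png

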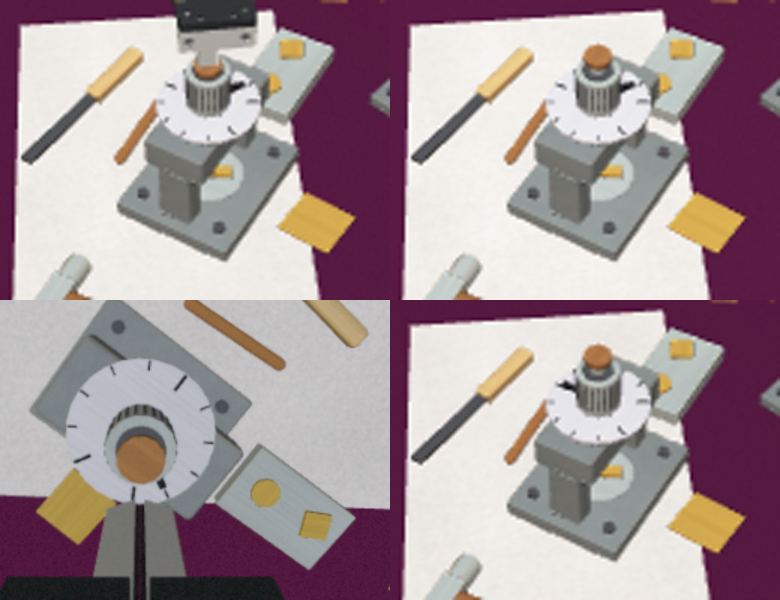

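The last views show the pointer on 9, the cap back at its rest height and the blanks where they were. Handing in.

```bash
python3 -c "
from bench import robot
print(robot.close_job())"
```

```text
the job is handed in; nothing more can be done
None
```

The job is handed in, with all my checks passing; the hand-in itself reports no verdict. The oblong blank was under the punch, because the round and square ones were waiting on the bench block. I turned the sleeve from 5 to 9.

- **Press:** I pushed the cap down with shut fingers to a steady wrist force of about 13.7 N, held for about a second. Taking off the return spring, the punch bore on the blank with about 11 N. I worked that out, since only the wrist force is measured. I then lifted the arm clear, finishing at about 20 s of the 58 s allowed.
- **Final check:** the last side and wrist pictures show the pointer on mark 9, the cap back at its rest height, and the blanks and nearby things where they were. The can, jar and stone were outside the close-ups I checked, but the arm never went near them.
- **Disagreement:** the two cameras differed slightly on the pointer. The wrist view gave 8.92 and the side view 9.08 to 9.20 on a coarse reading. The enlarged wrist picture showed it in line with mark 9.

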